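Pack the rivet and thread tray

TASK

Pack the kit into the wooden tray: the thread spool, the shorter lidded jar, the smaller carton and the steel anvil block each go upright, fully down into the one recess cut to its shape (small round, large round, nearly square, oblong). The taller jar and the larger carton are not part of the kit: leave them standing where they are.

Things in the scene. Friction and masses are not known exactly. Their poses are not given: they have to be found in the camera images.
- spool_mid (a point): Thread spool with tan thread and wooden ends, standing upright, 40 mm diameter, 60 mm high, about 60 g, loose. The point is its centre, 30 mm above its underside; z is up. Goes into the small round recess.
- jar_short_mid (a point): The shorter lidded glass jar (tacks), 60 mm diameter, 64 mm high, about 0.2 kg, loose, standing upright. The point is its centre, 32 mm above its underside; z is up. Goes into the large round recess.
- carton_small_mid (a point): The smaller pale lidded carton, 57 mm along its x axis, 62 mm along its y axis, 36 mm high, about 0.12 kg, loose. The point is its centre, 18 mm above its underside; z is up. Goes into the nearly square recess, lid up.
- anvil_mid (a point): Steel anvil block with three small round cups in its top face, 32 mm along its x axis, 66 mm along its y axis, 36 mm high, about 0.4 kg, loose. The point is its centre, 18 mm above its underside; z is up. Goes into the oblong recess, cups up.
- jar_big_mid (a point): The taller lidded glass jar, 68 mm diameter, 90 mm high, loose, not to be moved. The point is its centre, 45 mm above its underside. (Fixed and solid near the work: a tall hand press at about x 0.68 to 0.87, y -0.08 to 0.02, 0.42 m high, and a bench vice at x 0.38 to 0.54, y 0.18 to 0.32, 0.12 m high; carry things round the press on the robot's side.)
- carton_big_mid (a point): The larger brownish lidded carton, 64 mm along its x axis, 87 mm along its y axis, 42 mm high, loose, not to be moved. The point is its centre, 21 mm above its underside.
- recess_small_round (a point): Small round recess with a grey felt floor, 56 mm diameter, in one of four plywood inserts (100 mm square, 104 mm apart, order varies) in a fixed dark wooden tray (224 mm square, rim 13 mm high). Point: centre of the recess floor, 8 mm above the counter; the insert's face is 6 mm above that floor, so keep fingertips above it. For the spool.
- recess_large_round (a point): Large round recess with a grey felt floor, 76 mm diameter, in one of four plywood inserts (100 mm square, 104 mm apart, order varies) in a fixed dark wooden tray (224 mm square, rim 13 mm high). Point: centre of the recess floor, 8 mm above the counter; the insert's face is 6 mm above that floor, so keep fingertips above it. For the shorter jar.
- recess_square (a point): Nearly square recess with a grey felt floor, 74 mm along x, 78 mm along its y axis, in one of four plywood inserts (100 mm square, 104 mm apart, order varies) in a fixed dark wooden tray (224 mm square, rim 13 mm high). Point: centre of the recess floor, 8 mm above the counter; the insert's face is 6 mm above that floor, so keep fingertips above it. For the smaller carton, sides parallel.
- recess_oblong (a point): Oblong recess with a grey felt floor, 48 mm along x, 82 mm along its y axis, in one of four plywood inserts (100 mm square, 104 mm apart, order varies) in a fixed dark wooden tray (224 mm square, rim 13 mm high). Point: centre of the recess floor, 8 mm above the counter; the insert's face is 6 mm above that floor, so keep fingertips above it. For the anvil block, long side along y.
There are look-alikes about, which are no part of the job. What is shaped like the part that bears recess_large_round but pink or yellow is not meant.

How it is judged:
By the outcome, as a careful person would: the job done as asked, in the order asked, and still so for the second after the job is handed in, with the robot touching nothing.
It also fails if it takes over 125 s, if anything falls off the work surface, if the arm or the gripper's body presses on something with over 40 N, if the wrist force passes 120 N, or if a joint passes its speed limit or range.

ROBOT

A 6-joint arm with a two-finger parallel gripper is mounted at the origin on a cart in front of the work surface, level with it; the furniture and walls round the work are solid. World frame = base frame: x ahead of the robot, y to its left, z up, the work surface at z = 0. Lengths are in m, angles in rad, forces in N, time in s.
With the tool pointing down it reaches from about 0.375 to 0.9 m from the base axis. Payload 3.1 kg.
Tool frame: the origin (TCP) lies where the fingers leave the gripper's body, on its centre line; the fingertips stand 70 mm ahead of it and the grasp point (between the pads) lies 51 mm ahead of it; z points along the fingers, y is the line along which they close (so a half turn about z gives the same grasp; the last joint's range is limited). The gripper opens to 87 mm and grips with 3 to 60 N. Pads are 19 mm wide; open, the fingers measure 117 mm over their backs; the gripper's body (75 mm by 190 mm) begins 51 mm behind the grasp point.
Start: joints at [1.046, 0.527, 1.433, -0, 1.181, -0.178], TCP at [0.212, 0.588, 0.292] pointing down, gripper open.
Joint ranges: [-3.08, 3.08], [-0.75, 2.2], [0.22, 2.44], [-1.43, 4.57], [0, 2.65], [-2.85, 2.85]. Speed limits (rad/s): [2.79, 2.79, 3.14, 3.14, 3.14, 3.14].

INTERFACE

Orientations are given as a unit quaternion [x, y, z, w].
In Python, from rig import robot gives the robot as it stands.
- The arm moves only by the tool send_rows, never from a script. Its argument "deltas" is text: rows parted by semicolons, each of 7 numbers parted by spaces: the shift along the tool's x, y, z in mm, then the turn, a rotation vector about the tool's x, y, z in degrees, then the opening, from 0 (shut) to 1 (fully open). A call has 1 to 10 rows; each row shifts and turns the commanded pose from where the row before left it, along the tool's axes as they then stand; what a row does not reach is not made up. A row lasts 1/8 s, in which the tool goes at most 62.5 mm and 10.7 degrees, less where a joint would pass 70% of its speed; a pose out of reach is approached as far as the arm can. A call is refused whole if a number of a shift passes 62.5 or a number of a turn 10.7, either way. A call with a gripper value outside its range is refused whole. The fingers move at their own pace and stop on an object; "newtons" is the grip in N (left out, the last holds). Time passes only in rows, so rows that do not move let the fingers close. It gives the time, the measured TCP pose, the force, the opening and the grip force at its end, in the units of the state.
- robot.get_obs(): the state, without advancing time (a new reading comes with each control period).
- robot.camera(name): name is "scene" or "side" or "wrist"; returns a dict with "image" (400x640x3 uint8, red, green, blue), "depth" (400x640 float32, m along the optical axis (not along the pixel's ray), 0 where there is no reading), "fovy" (degrees; the focal length in pixels is half the picture's height over the tangent of half this angle, whatever the lens; pixels are square), "cx", "cy" (the principal point, pixels), "rvec" (rotation vector, rad) and "tvec" (3), from world to camera coordinates, as OpenCV has them. Camera axes: x right, y down, z forward; pixel columns grow to the right and rows downward; lengths in m; the calibration is good to about 2 mm. A picture is of the moment at which its call begins.
- robot.hand_in(): hands the job in; it is judged then, once.
Trained networks look in the newest picture that a camera, given by its name, has taken for a name from the list of things; names that differ only in an ending like _2 or _b are one class to them, and where a whole thing is asked for, a point or a joint stands for the part that bears it (a point fixed in the world has none). Each returns a list of dicts, best first, with "p" (0 to 1); they miss things now and then, are a little off and sometimes report something else, mostly with a low value. They report only what shows in the picture. A call takes as long as a camera call. They do not tell look-alikes from the thing itself.
- robot.find_in(camera, thing): "box" ([left, top, right, bottom] in pixels, round what is visible of it).
- robot.cut_out(camera, thing): "region" (400x640 bool, what is visible of it) and "box" ([left, top, right, bottom] in pixels, round what is visible of it).
The state is a dict: "time": time; "q": joint angles; "joint_velocities": joint speeds; "joint_torque": joint torques, N m; "position": TCP position; "tool_rot": TCP orientation; "ft_force": force on the tool from outside, world axes, zero at the start; "moment": the same for the moment, N m; "grip_width": finger opening in m; "grip_force": force on a finger pad.
Only numpy, scipy, OpenCV 4.12 (cv2) and the standard library are available. Lean on these libraries where they do the work, as an engineer would, in place of code of your own. Each camera call takes 0.05 s, during which the arm holds its last target. There are 200 camera calls.

## Working session

There is one attempt and no reset: what is moved stays moved. The work goes in short steps, Python scripts to look and compute and a tool call to move; the robot and the scene stay as the last step left them, time stands still between calls to the robot, and variables do not carry over. Pictures are saved under pics/ and viewed, at most 14 in all, crops included, and the job is handed in when it is done.

Besides the shell and the picture viewer there is one more tool, called after "Call:" as name(argument=value, ...) on one line, values as JSON. send_rows: Moves the arm, as the interface text tells. Its arguments: {"type":"object","properties":{"deltas":{"type":"string"},"newtons":{"type":"number"}},"required":["deltas"]}

```bash
ls; mkdir -p pics; cat > h.py <<'E'
import numpy as np, cv2
from rig import robot
def cam(n,save=None):
    c=robot.camera(n)
    if save: cv2.imwrite(f'pics/{save}.png',cv2.cvtColor(c['image'],cv2.COLOR_RGB2BGR))
    return c
def world(c,mask=None):
    h,w=c['depth'].shape; f=h/2/np.tan(np.radians(c['fovy'])/2)
    v,u=np.mgrid[:h,:w]; d=c['depth']
    P=np.dstack([(u-c['cx'])/f*d,(v-c['cy'])/f*d,d])
    R=cv2.Rodrigues(np.array(c['rvec'],float))[0]
    return (P-np.array(c['tvec']).ravel())@R
def proj(c,p):
    h=400; f=h/2/np.tan(np.radians(c['fovy'])/2)
    K=np.array([[f,0,c['cx']],[0,f,c['cy']],[0,0,1.]])
    return cv2.projectPoints(np.array(p,float).reshape(-1,3),np.array(c['rvec'],float),np.array(c['tvec'],float),K,None)[0].reshape(-1,2)
THINGS=['spool_mid','jar_short_mid','carton_small_mid','anvil_mid','jar_big_mid','carton_big_mid','recess_small_round','recess_large_round','recess_square','recess_oblong']
E
python3 - <<'E'
from h import *
for n in ['scene','side']:
    c=cam(n,n); W=world(c); print(n,c['fovy'],c['rvec'],c['tvec'])
    for t in THINGS:
        for r in robot.cut_out(n,t)[:3]:
            m=r['region']&(c['depth']>0)
            if m.sum()<5: continue
            P=W[m]; top=P[P[:,2]>np.percentile(P[:,2],95)-.006]
            print(t,round(r['p'],2),np.round(r['box']).astype(int),'med',np.median(P,0).round(3),'top',((top.min(0)+top.max(0))/2).round(3),(top.max(0)-top.min(0)).round(3))
E
```

```text
pics
scene 42.405215082063116 [ 2.19145234 -0.84939739  0.360661  ] [-0.46459594  0.2882203   1.41341188]
spool_mid 0.69 [274 146 282 170] med [0.591 0.199 0.038] top [0.593 0.204 0.063] [0.036 0.035 0.009]
spool_mid 0.57 [289 200 308 226] med [ 0.47  -0.062  0.058] top [ 0.48  -0.053  0.067] [0.057 0.057 0.01 ]
jar_short_mid 0.74 [288 201 311 224] med [ 0.471 -0.063  0.056] top [ 0.479 -0.053  0.067] [0.054 0.057 0.01 ]
carton_small_mid 0.94 [288 171 310 188] med [0.572 0.069 0.034] top [0.577 0.079 0.039] [0.06  0.064 0.01 ]
anvil_mid 0.46 [203 141 226 157] med [0.465 0.417 0.034] top [0.472 0.414 0.039] [0.036 0.068 0.009]
jar_big_mid 0.83 [242 121 262 150] med [0.583 0.331 0.073] top [0.572 0.305 0.095] [0.099 0.155 0.012]
jar_big_mid 0.18 [307 245 352 286] med [ 0.428 -0.25   0.012] top [ 0.427 -0.249  0.016] [0.112 0.112 0.009]
carton_big_mid 0.72 [248 190 275 217] med [0.425 0.06  0.041] top [0.431 0.072 0.045] [0.066 0.086 0.009]
carton_big_mid 0.71 [241 122 263 150] med [0.582 0.331 0.073] top [0.571 0.32  0.095] [0.101 0.126 0.012]
recess_small_round 0.96 [335 266 383 305] 
[... 1795 characters left out ...]
076] [0.06  0.159 0.083]
carton_big_mid 0.67 [272 199 292 220] med [0.427 0.053 0.039] top [0.431 0.069 0.044] [0.069 0.087 0.01 ]
recess_small_round 0.62 [323 265 364 295] med [ 0.436 -0.358  0.013] top [ 0.438 -0.359  0.017] [0.106 0.111 0.01 ]
recess_large_round 0.62 [361 213 392 230] med [ 0.716 -0.19   0.007] top [ 0.715 -0.19   0.013] [0.104 0.105 0.012]
recess_large_round 0.58 [301 248 342 279] med [ 0.429 -0.253  0.011] top [ 0.43  -0.254  0.017] [0.108 0.111 0.011]
recess_square 0.64 [325 231 363 260] med [ 0.532 -0.243  0.011] top [ 0.53  -0.244  0.015] [0.104 0.108 0.009]
recess_oblong 0.87 [343 248 381 282] med [ 0.54  -0.348  0.012] top [ 0.539 -0.347  0.016] [0.11  0.113 0.01 ]
```

```bash
python3 - <<'E'
import cv2
a=cv2.imread('pics/scene.png')[112:362,180:440]
cv2.imwrite('pics/crop1.png',cv2.resize(a,None,fx=2.4,fy=2.4,interpolation=cv2.INTER_CUBIC))
E
```

```text
(no output)
```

View pics/crop1.png

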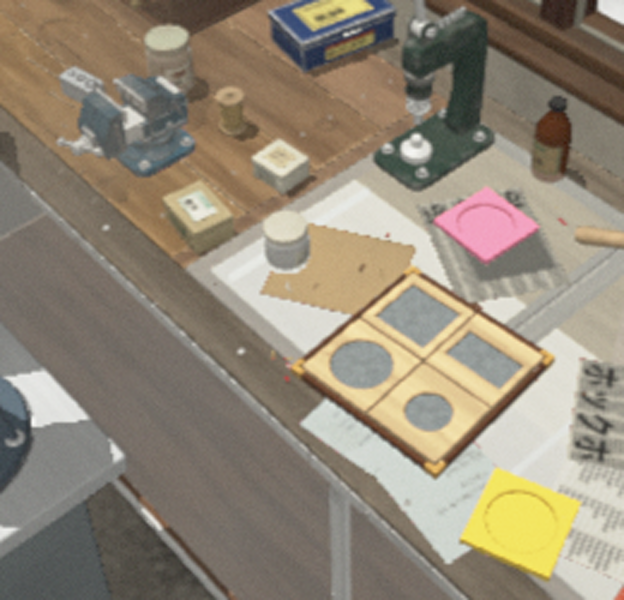

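The crop shows the tray with natural-wood inserts. Scaled back to scene pixels, large round is at about (330,263), square at (352,243), oblong at (380,261) and small round at (358,283). The yellow pad at (397,328) and the pink one at (382,206) are look-alikes of the large round insert. The tray's wooden insert at (330,263) fits the description. The short jar is at (299,212) and the tall jar at (251,135). The small pale carton is at (297,180) and the big brown one at (262,203). The spool is at (277,158), and the anvil is at about (214,148), beside the vice.

```bash
cat >> h.py <<'E'
from scipy.spatial.transform import Rotation as Rn
def rect(P):
    (c,s,a)=cv2.minAreaRect((P[:,:2]*1000).astype(np.float32)); return np.round(c,1),np.round(s,1),round(a,1)
def tool():
    o=robot.get_obs(); R=Rn.from_quat(o['tool_rot']).as_matrix(); return o,R
def goto(p,yaw=None):
    """shift in tool axes (mm) to TCP target p [after turning]; yaw = world angle deg of tool y axis (mod 180)"""
    o,R=tool(); ty=np.degrees(np.arctan2(R[1,1],R[0,1])); q=o['q']
    print('t',round(o['time'],2),'pos',np.round(o['position'],4),'y-axis yaw',round(ty,1),'q',np.round(q,2),'tilt',round(np.degrees(np.arccos(-R[2,2])),2))
    if yaw is not None:
        d=(yaw-ty+90)%180-90; print('turn about tool z',round(-d,1)); R=R@Rn.from_euler('z',-d,degrees=True).as_matrix()
    print('shift after turn (tool mm)',np.round((np.array(p)-o['position'])@R*1000,1))
E
python3 - <<'E'
from h import *
for n in ['scene','side']:
    c=cam(n); W=world(c)
    for t,(z0,z1),xy in [('carton_small',(.028,.045),(.577,.078)),('anvil',(.028,.045),(.472,.413)),('carton_big',(.034,.05),(.431,.07)),('tray',(.010,.022),(.483,-.3)),('spool',(.05,.07),(.594,.205)),('jar',(.055,.075),(.48,-.052))]:
        r=.13 if t=='tray' else .07 if 'sp' not in t else .04
        m=(abs(W[...,0]-xy[0])<r)&(abs(W[...,1]-xy[1])<r)&(W[...,2]>z0)&(W[...,2]<z1)&(c['depth']>0)
        print(n,t,m.sum(),*rect(W[m]))
goto([.594,.204,.25],90)
print(robot.get_obs())
w=cam('wrist','w0'); R=cv2.Rodrigues(np.array(w['rvec'],float))[0]; print('cam pos',-R.T@np.array(w['tvec']).ravel(),R.round(2).tolist(),w['fovy'])
E
```

```text
scene carton_small 246 [578.   77.4] [62.  66.7] 6.4
scene anvil 121 [475.5 413.6] [35.5 71.9] 8.5
scene carton_big 403 [429.9  72.8] [92.7 66. ] 81.5
scene tray 3644 [ 483.8 -297.4] [228.8 227.1] 5.2
scene spool 80 [594.8 209. ] [45.4 34.4] 50.4
scene jar 224 [478.2 -50.9] [58. 57.] 38.4
side carton_small 131 [579.7  76.8] [59.3 64.1] 6.8
side anvil 55 [475.1 409.2] [33.7 64.2] 5.8
side carton_big 219 [433.1  71.7] [93.9 60.4] 83.5
side tray 1997 [ 484.8 -300.6] [227.8 227.3] 5.5
side spool 47 [596.6 206. ] [40.5 36.6] 45.3
side jar 126 [481.7 -54.3] [59.7 53.6] 81.1
t 1.2 pos [0.2124 0.5878 0.2923] y-axis yaw 70.1 q [ 1.05  0.53  1.43  0.    1.18 -0.18] tilt 0.0
turn about tool z -19.9
shift after turn (tool mm) [-381.6 -383.8   42.3]
{'time': 1.2, 'q': array([ 1.04550963e+00,  5.27480407e-01,  1.43266733e+00,  2.19095936e-05,
        1.18140444e+00, -1.78478215e-01]), 'joint_velocities': array([ 0.00213381,  0.00157238,  0.00094123, -0.00118732, -0.00037728,
       -0.00021943]), 'joint_torque': array([ 5.00457627e-04, -4.40014243e+01, -1.76984614e+01,  6.34947885e-02,
        5.04492538e-02, -1.81253498e-06]), 'position': array([0.21238764, 0.5877991 , 0.29227087]), 'tool_rot': array([ 1.72540624e-01,  9.85002402e-01,  2.24928820e-05, -2.53778629e-06]), 'ft_force': array([ 0.98304136, -0.08182449, -0.60659569]), 'moment': array([-0.04421256, -0.03084115,  0.03085611]), 'grip_force': 0.0, 'grip_width': 0.08710703721145932}
cam pos [0.1333214  0.61579359 0.385054  ] [[0.34, 0.94, -0.0], [0.9, -0.32, 0.31], [0.29, -0.1, -0.95]] 60.81609174741561
```

Call:
send_rows(deltas="0 0 0 0 0 -10 1;0 0 0 0 0 -10 1;-40 -40 0 0 0 0 1;-40 -40 0 0 0 0 1;-40 -40 0 0 0 0 1;-40 -40 0 0 0 0 1;-40 -40 0 0 0 0 1;-40 -40 0 0 0 0 1;-40 -40 0 0 0 0 1;-40 -40 0 0 0 0 1")

```text
time: 2.5
position: [0.5344, 0.2671, 0.2924]
tool_rot: [-0.001, 1.0, 0.0, 0.0]
ft_force: [0.7, 0.6, 0.7]
grip_width: 0.0869
grip_force: 0.0
```

Call:
send_rows(deltas="-30 -30 20 0 0 0 1;-30 -30 20 0 0 0 1;0 0 0 0 0 0 1")

```text
time: 2.88
position: [0.5948, 0.2059, 0.2504]
tool_rot: [0.001, 1.0, -0.0, -0.001]
ft_force: [-0.8, -0.0, 0.3]
grip_width: 0.0873
grip_force: 0.0
```

```bash
cat >> h.py <<'E'
def look(name,xy,z,r,save):
    """wrist look: points within r of xy and z band"""
    c=cam('wrist',save); W=world(c)
    m=(np.hypot(W[...,0]-xy[0],W[...,1]-xy[1])<r)&(W[...,2]>z[0])&(W[...,2]<z[1])&(c['depth']>0)
    print(name,m.sum(),*(rect(W[m]) if m.sum()>5 else ()), 'zmax',W[m][:,2].max().round(4) if m.sum() else '')
    return c,W,m
E
python3 - <<'E'
from h import *
c,W,m=look('spool',(.595,.206),(.05,.07),.04,'w1')
for t in ['spool_mid','jar_big_mid']:
  for r in robot.find_in('wrist',t)[:2]: print(t,r)
mj=(abs(W[...,0]-.587)<.06)&(abs(W[...,1]-.344)<.06)&(W[...,2]>.075)&(W[...,2]<.1); print('jarbig',mj.sum(),*(rect(W[mj]) if mj.sum()>5 else ()))
goto([.595,.206,.093],90)
E
```

```text
spool 1612 [597.3 208.2] [39.4 39.9] 89.7 zmax 0.0627
spool_mid {'box': [298.7, 159.4, 346.2, 216.1], 'p': 0.64}
jar_big_mid {'box': [423.5, 141.7, 542.5, 237.8], 'p': 0.87}
jarbig 5562 [591.9 349.9] [64.3 64.6] 9.5
t 3.02 pos [0.5928 0.2091 0.2524] y-axis yaw 90.1 q [ 0.16  0.58  1.46  0.    1.1  -1.41] tilt 0.04
turn about tool z 0.1
shift after turn (tool mm) [ -2.3  -3.2 159.4]
```

View pics/w1.png

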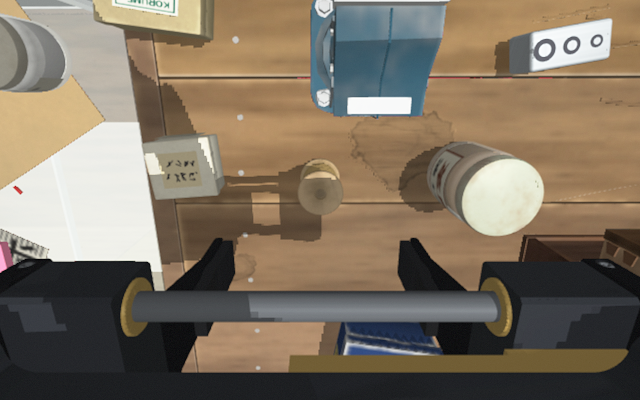

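The wrist view shows the spool upright at (320,190), the tall jar at (500,190) clear of the right finger, the small carton at (183,165) and the anvil with its three cups at (570,45). I'll grasp the spool.

Call:
send_rows(deltas="-4 0 40 0 0 0 1;0 0 40 0 0 0 1;0 0 40 0 0 0 1;0 0 39 0 0 0 1;0 0 0 0 0 0 1;0 0 0 0 0 0 0;0 0 0 0 0 0 0;0 0 0 0 0 0 0;0 0 0 0 0 0 0;0 0 0 0 0 0 0", newtons=15)

```text
time: 4.28
position: [0.5974, 0.2086, 0.0936]
tool_rot: [-0.001, 1.0, 0.0, 0.0]
ft_force: [0.0, -0.9, -0.8]
grip_width: 0.045
grip_force: 0.0
```

Call:
send_rows(deltas="0 0 0 0 0 0 0;0 0 0 0 0 0 0;0 0 0 0 0 0 0;0 0 0 0 0 0 0")

```text
time: 4.78
position: [0.5973, 0.2086, 0.0934]
tool_rot: [-0.001, 1.0, -0.0, 0.0]
ft_force: [-0.7, 0.5, 2.2]
grip_width: 0.0398
grip_force: 15.0
```

Call:
send_rows(deltas="0 0 -50 0 0 0 0;0 0 -50 0 0 0 0;16 -56 0 0 0 0 0;16 -56 0 0 0 0 0;16 -56 0 0 0 0 0;16 -56 0 0 0 0 0;16 -56 0 0 0 0 0;16 -56 0 0 0 0 0;16 -56 0 0 0 0 0;16 -56 0 0 0 0 0")

```text
time: 6.02
position: [0.4695, -0.2413, 0.193]
tool_rot: [-0.001, 1.0, 0.0, -0.0]
ft_force: [0.8, -0.1, -1.1]
grip_width: 0.0392
grip_force: 15.0
```

Call:
send_rows(deltas="16 -56 0 0 0 0 0;16 -60 0 0 0 0 0;0 0 0 0 0 0 0;0 0 0 0 0 0 0")

```text
time: 6.52
position: [0.4379, -0.3551, 0.1926]
tool_rot: [-0.001, 1.0, 0.001, -0.001]
ft_force: [0.2, 0.8, -0.6]
grip_width: 0.0388
grip_force: 15.0
```

```bash
python3 - <<'E'
from h import *
c=cam('wrist','w2'); W=world(c)
for t in ['recess_small_round','recess_large_round','recess_square','recess_oblong']:
  for r in robot.cut_out('wrist',t)[:2]:
    m=r['region']&(c['depth']>0); P=W[m&(W[...,2]>.004)&(W[...,2]<.024)]
    if len(P)>20: print(t,round(r['p'],2),np.round(r['box']),*rect(P))
m=(abs(W[...,0]-.484)<.14)&(abs(W[...,1]+.3)<.14)&(W[...,2]>.009)&(W[...,2]<.02); print(rect(W[m]))
fl=(abs(W[...,0]-.437)<.04)&(abs(W[...,1]+.356)<.04)&(W[...,2]<.0105)&(W[...,2]>0); print('floor',fl.sum(),rect(W[fl]))
goto([.4374,-.3556,.101],90)
E
```

```text
recess_small_round 0.72 [249. 130. 378. 253.] [ 438.1 -355.8] [ 99.1 103.8] 5.2
recess_large_round 0.84 [ 26.  81. 198. 237.] [ 411.9 -521.6] [100.3 102.1] 20.5
recess_large_round 0.55 [377. 118. 508. 247.] [ 431.1 -250.4] [104.9 103.2] 5.5
recess_square 0.55 [378. 238. 501. 280.] [ 498.5 -245.5] [ 39.8 101.2] 5.4
recess_oblong 0.88 [275. 248. 380. 350.] [ 543.6 -347.3] [108.6  96.8] 2.7
(array([ 485.4, -298.8]), array([224.6, 225. ]), 5.4)
floor 2562 (array([ 434.6, -355.4]), array([55.5, 45.5]), 88.7)
t 6.78 pos [ 0.4389 -0.3542  0.1932] y-axis yaw 90.2 q [-0.88  0.58  1.68  0.    0.88 -2.45] tilt 0.05
turn about tool z 0.2
shift after turn (tool mm) [ 1.5 -1.5 92.2]
```

View pics/w2.png

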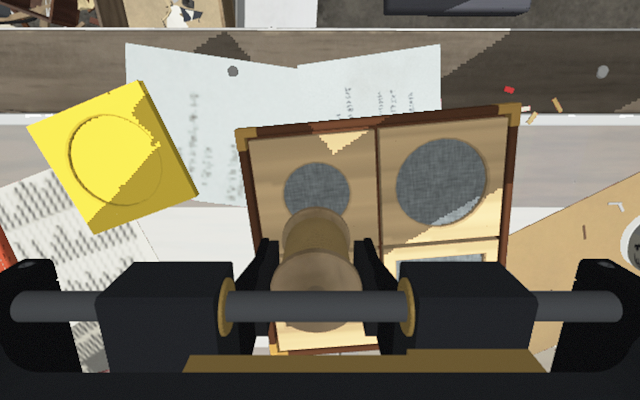

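The spool is held over the small round recess, seen at (316,190). The yellow look-alike pad is at (112,155).

Call:
send_rows(deltas="0 0 40 0 0 0 0;0 0 35 0 0 0 0;0 0 10 0 0 0 0;0 0 6 0 0 0 0;0 0 0 0 0 0 0;0 0 0 0 0 0 0.7;0 0 0 0 0 0 0.7;0 0 0 0 0 0 0.7;0 0 0 0 0 0 0.7")

```text
time: 7.9
position: [0.4386, -0.3558, 0.1025]
tool_rot: [-0.001, 1.0, -0.0, 0.0]
ft_force: [0.9, 0.3, 0.2]
grip_width: 0.0601
grip_force: 0.0
```

Call:
send_rows(deltas="0 0 -50 0 0 0 0.7;0 0 -60 0 0 0 1;-7 51 0 0 0 0 1;-7 51 0 0 0 0 1;-7 51 0 0 0 0 1;-7 51 0 0 0 0 1;-7 51 0 0 0 0 1;-7 49 0 0 0 0 1;0 0 0 0 0 0 1;0 0 0 0 0 0 1")

```text
time: 9.15
position: [0.48, -0.0518, 0.2123]
tool_rot: [-0.002, 1.0, -0.0, 0.0]
ft_force: [0.2, -0.6, -0.1]
grip_width: 0.0872
grip_force: 0.0
```

```bash
python3 - <<'E'
from h import *
c,W,m=look('jar',(.48,-.052),(.055,.075),.05,'w3')
for t in ['jar_short_mid','spool_mid']:
  for r in robot.cut_out('wrist',t)[:2]:
    P=W[r['region']&(c['depth']>0)]; P=P[P[:,2]>P[:,2].max()-.01]; print(t,round(r['p'],2),np.round(r['box']),rect(P),P[:,2].max())
goto([.48,-.052,.085],90)
s=cam('scene'); S=world(s); m=(abs(S[...,0]-.438)<.035)&(abs(S[...,1]+.356)<.035)&(S[...,2]>.03); print('spool placed',m.sum(),rect(S[m]),np.percentile(S[m][:,2],98))
E
```

```text
jar 4324 [481.2 -50.5] [56.7 56.3] 41.5 zmax 0.0665
jar_short_mid 0.69 [282. 158. 358. 241.] (array([481. , -50.2]), array([55.9, 55.8]), 24.6) 0.06651848582180372
jar_short_mid 0.2 [  3. 193.  64. 272.] (array([ 444.5, -131.9]), array([0., 0.]), 0.0) 0.21434713741829078
t 9.3 pos [ 0.48   -0.0529  0.2123] y-axis yaw 90.0 q [-0.34  0.46  1.86 -0.    0.81 -1.91] tilt 0.03
turn about tool z 0.0
shift after turn (tool mm) [  0.    0.9 127.3]
spool placed 229 (array([ 437. , -356.9]), array([40.6, 38.9]), 62.8) 0.07291083641433595
```

View pics/w3.png

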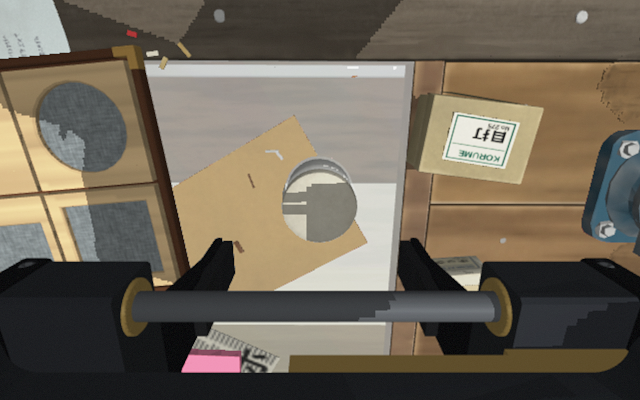

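The spool sits in its recess. The short jar is at (320,200) with both finger gaps clear and the big carton at (485,138).

Call:
send_rows(deltas="-1 2 40 0 0 0 1;0 0 40 0 0 0 1;0 0 40 0 0 0 1;0 0 7 0 0 0 1;0 0 0 0 0 0 0;0 0 0 0 0 0 0;0 0 0 0 0 0 0;0 0 0 0 0 0 0;0 0 0 0 0 0 0;0 0 0 0 0 0 0", newtons=25)

```text
time: 10.6
position: [0.4814, -0.0497, 0.0864]
tool_rot: [-0.001, 1.0, -0.0, 0.001]
ft_force: [0.1, -0.2, 7.0]
grip_width: 0.0597
grip_force: 25.0
```

Call:
send_rows(deltas="0 0 -40 0 0 0 0;0 0 -30 0 0 0 0;13 -50 0 0 0 0 0;13 -50 0 0 0 0 0;13 -50 0 0 0 0 0;14 -52 0 0 0 0 0;0 0 0 0 0 0 0;0 0 40 0 0 0 0;0 0 12 0 0 0 0;0 0 4 0 0 0 0")

```text
time: 11.85
position: [0.4281, -0.2506, 0.0987]
tool_rot: [-0.002, 1.0, 0.001, -0.001]
ft_force: [-0.4, 0.1, -1.2]
grip_width: 0.0595
grip_force: 25.0
```

Call:
send_rows(deltas="0 0 5 0 0 0 0;0 0 0 0 0 0 0;0 0 0 0 0 0 0.88;0 0 0 0 0 0 0.88;0 0 0 0 0 0 0.88;0 0 0 0 0 0 0.88")

```text
time: 12.6
position: [0.4283, -0.2518, 0.0944]
tool_rot: [-0.001, 1.0, -0.0, 0.0]
ft_force: [-0.2, -0.0, 0.5]
grip_width: 0.0762
grip_force: 0.0
```

Call:
send_rows(deltas="0 0 -60 0 0 0 0.88;0 0 -60 0 0 0 1;-21 47 0 0 0 0 1;-21 47 0 0 0 0 1;-21 47 0 0 0 0 1;-21 47 0 0 0 0 1;-22 47 0 0 0 0 1;-22 47 0 0 0 0 1;-22 47 0 0 0 0 1;0 0 0 0 0 -6.5 1")

```text
time: 13.85
position: [0.5787, 0.0811, 0.2142]
tool_rot: [-0.062, 0.998, 0.0, 0.001]
ft_force: [-0.1, -0.4, -0.4]
grip_width: 0.0873
grip_force: 0.0
```

Call:
send_rows(deltas="0 0 0 0 0 0 1")

```text
time: 13.98
position: [0.5773, 0.0784, 0.214]
tool_rot: [-0.058, 0.998, -0.0, -0.0]
ft_force: [0.0, -0.1, 0.0]
grip_width: 0.0872
grip_force: 0.0
```

```bash
python3 - <<'E'
from h import *
c,W,m=look('carton',(.578,.077),(.028,.045),.06,'w4')
for t in ['carton_small_mid']:
  for r in robot.cut_out('wrist',t)[:2]:
    P=W[r['region']&(c['depth']>0)]; P=P[abs(P[:,2]-.037)<.007]; print(t,round(r['p'],2),np.round(r['box']),rect(P))
goto([.578,.077,.082],96.5)
s=cam('scene'); S=world(s); m=(abs(S[...,0]-.4285)<.045)&(abs(S[...,1]+.252)<.045)&(S[...,2]>.06); print('jar placed',m.sum(),rect(S[m]),np.percentile(S[m][:,2],[50,98]))
E
```

```text
carton 4612 [580.2  79. ] [57.2 60.7] 4.8 zmax 0.0384
carton_small_mid 0.8 [278. 161. 356. 228.] (array([580.2,  79. ]), array([57.1, 60.8]), 4.8)
t 14.07 pos [0.5771 0.0773 0.2141] y-axis yaw 96.5 q [-0.06  0.57  1.61 -0.    0.96 -1.74] tilt 0.05
turn about tool z 0.0
shift after turn (tool mm) [ -1.   -0.4 132.1]
jar placed 301 (array([ 426.6, -251.4]), array([59.3, 55. ]), 67.2) [0.07212533 0.07760955]
```

View pics/w4.png

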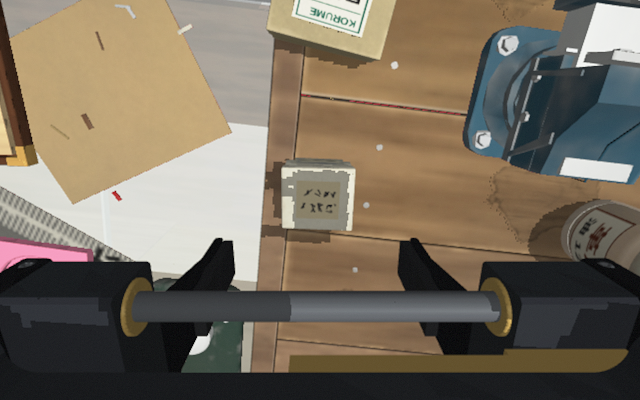

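The jar sits in its recess. The carton is centred at (317,195), and the fingers straddle it clear of the vice.

Call:
send_rows(deltas="-3 1 0 0 0 1.7 1;0 0 40 0 0 0 1;0 0 40 0 0 0 1;0 0 40 0 0 0 1;0 0 11 0 0 0 1;0 0 0 0 0 0 0;0 0 0 0 0 0 0;0 0 0 0 0 0 0;0 0 0 0 0 0 0;0 0 0 0 0 0 0", newtons=20)

```text
time: 15.38
position: [0.5812, 0.079, 0.0847]
tool_rot: [-0.043, 0.999, -0.0, 0.001]
ft_force: [-0.5, -0.1, 6.1]
grip_width: 0.0614
grip_force: 20.0
```

Call:
send_rows(deltas="0 0 0 0 0 0 0;0 0 0 0 0 0 0")

```text
time: 15.62
position: [0.5812, 0.079, 0.0847]
tool_rot: [-0.043, 0.999, -0.0, 0.001]
ft_force: [-0.2, 0.5, 6.4]
grip_width: 0.062
grip_force: 20.0
```

```bash
python3 - <<'E'
from h import *
goto([.532,-.242,.183],95.4)
E
```

```text
t 15.62 pos [0.5812 0.079  0.0847] y-axis yaw 94.9 q [-0.06  0.78  1.67  0.    0.69 -1.71] tilt 0.15
turn about tool z -0.5
shift after turn (tool mm) [  79.  -315.   -98.4]
```

Call:
send_rows(deltas="0 0 -50 0 0 0 0;0 0 -50 0 0 0 0;13 -52 0 0 0 0 0;13 -52 0 0 0 0 0;13 -52 0 0 0 0 0;13 -53 0 0 0 0 0;13 -53 0 0 0 0 0;14 -53 0 0 0 -0.5 0;0 0 0 0 0 0 0;0 0 0 0 0 0 0")

```text
time: 16.88
position: [0.5282, -0.2412, 0.183]
tool_rot: [-0.047, 0.999, 0.001, -0.0]
ft_force: [0.5, 0.5, -2.2]
grip_width: 0.0616
grip_force: 20.0
```

```bash
python3 - <<'E'
from h import *
goto([.532,-.242,.093],95.4)
c=cam('wrist','w5')
E
```

```text
t 16.88 pos [ 0.5282 -0.2412  0.183 ] y-axis yaw 95.4 q [-0.62  0.61  1.64  0.    0.89 -2.29] tilt 0.1
turn about tool z -0.0
shift after turn (tool mm) [-3.8 -1.3 90. ]
```

View pics/w5.png

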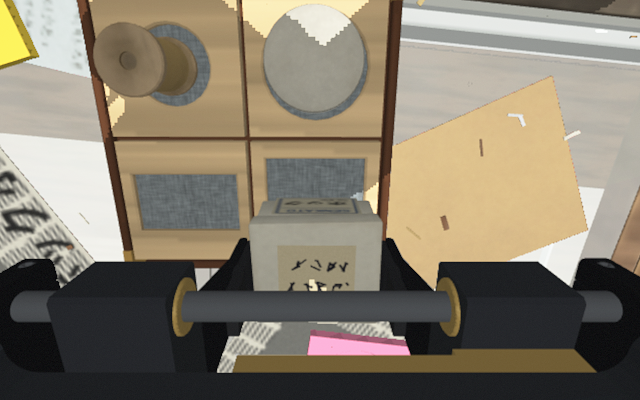

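The spool (150,62) and jar (318,65) stand in their recesses. The carton is held square over the square recess at (315,180).

Call:
send_rows(deltas="-3 -1 40 0 0 0 0;0 0 35 0 0 0 0;0 0 10 0 0 0 0;0 0 5 0 0 0 0;0 0 0 0 0 0 0;0 0 0 0 0 0 0.85;0 0 0 0 0 0 0.85;0 0 0 0 0 0 0.85")

```text
time: 17.92
position: [0.5321, -0.2427, 0.0939]
tool_rot: [-0.047, 0.999, -0.0, 0.0]
ft_force: [-0.5, 0.4, -0.6]
grip_width: 0.0732
grip_force: 0.0
```

Call:
send_rows(deltas="0 0 -60 0 0 0 0.85;0 0 -60 0 0 0 1;0 60 0 0 0 0 1;0 60 0 0 0 0 1;0 60 0 0 0 0 1;0 60 0 0 0 0 1;0 60 0 0 0 0 1;0 60 0 0 0 0 1;0 60 0 0 0 0 1;0 60 0 0 0 0 1")

```text
time: 19.18
position: [0.4861, 0.2373, 0.2136]
tool_rot: [-0.047, 0.999, 0.0, 0.0]
ft_force: [0.8, 0.5, 0.3]
grip_width: 0.0871
grip_force: 0.0
```

Call:
send_rows(deltas="0 60 -20 0 0 0 1;0 60 -20 0 0 0 1;-5 56 0 0 0 0 1;0 0 0 0 0 10 1;0 0 0 0 0 10 1;0 0 0 0 0 10 1;0 0 0 0 0 10 1;0 0 0 0 0 10 1;0 0 0 0 0 10 1;0 0 0 0 0 10 1")

```text
time: 20.42
position: [0.4748, 0.4096, 0.2529]
tool_rot: [0.537, 0.844, -0.0, -0.0]
ft_force: [-0.4, 1.3, -0.9]
grip_width: 0.0871
grip_force: 0.0
```

Call:
send_rows(deltas="0 0 0 0 0 10 1;0 0 0 0 0 9 1;0 0 0 0 0 0 1;0 0 0 0 0 0 1")

```text
time: 20.92
position: [0.4748, 0.4096, 0.2528]
tool_rot: [0.666, 0.746, -0.0, -0.0]
ft_force: [0.2, -0.5, -0.7]
grip_width: 0.0871
grip_force: 0.0
```

```bash
python3 - <<'E'
from h import *
c,W,m=look('anvil',(.475,.412),(.028,.045),.06,'w6')
for r in robot.cut_out('wrist','anvil_mid')[:2]:
    P=W[r['region']&(c['depth']>0)]; P=P[abs(P[:,2]-.037)<.008]; print(round(r['p'],2),np.round(r['box']),rect(P))
goto([.475,.412,.083],6.5)
s=cam('scene'); S=world(s); m=(abs(S[...,0]-.532)<.045)&(abs(S[...,1]+.242)<.045)&(S[...,2]>.035); print('carton placed',m.sum(),rect(S[m]),np.percentile(S[m][:,2],[50,98]))
E
```

```text
anvil 2320 [476.  415.8] [32.  66.2] 9.8 zmax 0.0391
0.73 [300. 140. 337. 209.] (array([476. , 415.8]), array([32. , 66.2]), 9.8)
t 21.02 pos [0.4749 0.4096 0.2528] y-axis yaw 6.5 q [ 0.53  0.57  1.47 -0.    1.1   0.42] tilt 0.0
turn about tool z 0.0
shift after turn (tool mm) [  2.3   0.4 169.8]
carton placed 335 (array([ 529.4, -243.5]), array([62.6, 64.4]), 8.8) [0.04412894 0.05014413]
```

View pics/w6.png

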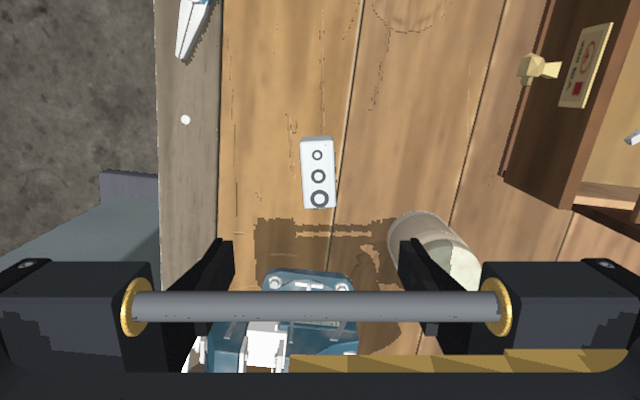

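The carton is placed. The anvil is at (318,173), cups up, with the vice at (300,330) and the tall jar at (435,250), both clear of the gripper.

Call:
send_rows(deltas="6 1 0 0 0 -3.3 1;0 0 45 0 0 0 1;0 0 45 0 0 0 1;0 0 45 0 0 0 1;0 0 34 0 0 0 1;0 0 0 0 0 0 1;0 0 0 0 0 0 0;0 0 0 0 0 0 0;0 0 0 0 0 0 0;0 0 0 0 0 0 0", newtons=35)

```text
time: 22.32
position: [0.4755, 0.416, 0.0847]
tool_rot: [0.645, 0.765, 0.001, 0.0]
ft_force: [-0.5, 0.2, 0.6]
grip_width: 0.0549
grip_force: 0.0
```

Call:
send_rows(deltas="0 0 0 0 0 0 0;0 0 0 0 0 0 0;0 0 0 0 0 0 0;0 0 0 0 0 0 0;0 0 0 0 0 0 0;0 0 0 0 0 0 0")

```text
time: 23.08
position: [0.4756, 0.4159, 0.0839]
tool_rot: [0.645, 0.765, 0.0, 0.0]
ft_force: [1.7, 0.7, 0.2]
grip_width: 0.0317
grip_force: 35.0
```

Call:
send_rows(deltas="0 0 -50 0 0 0 0;0 0 -60 0 0 0 0;0 0 -50 0 0 4.4 0;-59 0 0 0 0 0 0;-59 0 0 0 0 0 0;-59 0 0 0 0 0 0;-59 0 0 0 0 0 0;-59 0 0 0 0 0 0;-59 0 0 0 0 0 0;-59 0 0 0 0 0 0")

```text
time: 24.32
position: [0.5121, 0.0032, 0.2427]
tool_rot: [0.673, 0.739, -0.001, -0.002]
ft_force: [1.1, -0.3, -4.7]
grip_width: 0.0315
grip_force: 35.0
```

Call:
send_rows(deltas="-59 0 0 0 0 0 0;-59 0 0 0 0 0 0;-59 0 0 0 0 0 0;-59 0 0 0 0 0 0;-59 0 20 0 0 0 0;-57 -6 30 0 0 0 0;0 0 0 0 0 0 0;0 0 0 0 0 0 0")

```text
time: 25.32
position: [0.539, -0.3433, 0.193]
tool_rot: [0.674, 0.739, 0.0, -0.003]
ft_force: [0.8, 1.0, -4.8]
grip_width: 0.0319
grip_force: 35.0
```

```bash
python3 - <<'E'
from h import *
goto([.5418,-.3458,.0925],5.4)
c=cam('wrist','w7')
E
```

```text
t 25.32 pos [ 0.539  -0.3433  0.193 ] y-axis yaw 5.3 q [-0.74  0.67  1.48  0.    1.   -0.83] tilt 0.32
turn about tool z -0.1
shift after turn (tool mm) [ -3.2   2.9 100.5]
```

View pics/w7.png

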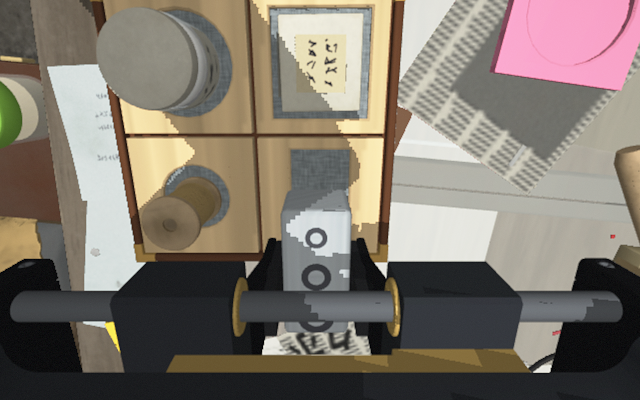

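The anvil is held aligned over the oblong recess at (320,170), and the spool, jar and carton are all seated.

Call:
send_rows(deltas="-3 2 45 0 0 0 0;0 0 40 0 0 0 0;0 0 11 0 0 0 0;0 0 4.5 0 0 0 0;0 0 0 0 0 0 0;0 0 0 0 0 0 0;0 0 0 0 0 0 0.6;0 0 0 0 0 0 0.6;0 0 0 0 0 0 0.6;0 0 0 0 0 0 0.6")

```text
time: 26.62
position: [0.5427, -0.3475, 0.0946]
tool_rot: [0.673, 0.739, -0.0, 0.0]
ft_force: [-0.1, 0.2, -0.5]
grip_width: 0.0516
grip_force: 0.0
```

Call:
send_rows(deltas="0 0 0 0 0 0 0.6;0 0 -30 0 0 0 0.6;0 0 -60 0 0 0 0.6;0 0 -60 0 0 0 0.6;50 0 -20 0 0 0 0.6;50 0 0 0 0 0 0.6;50 0 0 0 0 0 0.6;50 0 0 0 0 0 0.6;0 0 0 0 0 0 0.6")

```text
time: 27.75
position: [0.5227, -0.1445, 0.2642]
tool_rot: [0.672, 0.741, -0.0, -0.001]
ft_force: [0.6, -1.3, -0.2]
grip_width: 0.052
grip_force: 0.0
```

```bash
python3 - <<'E'
from h import *
c=cam('scene','end'); S=world(c)
for n,xy,z in [('spool',(.4385,-.3555),.05),('jar',(.4286,-.252),.055),('carton',(.532,-.242),.035),('anvil',(.542,-.346),.035),('jarbig',(.59,.348),.08),('cartonbig',(.431,.072),.035)]:
    m=(abs(S[...,0]-xy[0])<.048)&(abs(S[...,1]-xy[1])<.048)&(S[...,2]>z)&(S[...,2]<.11); print(n,m.sum(),rect(S[m]),np.percentile(S[m][:,2],[10,50,98]).round(4))
a=cv2.imread('pics/end.png')[112:312,180:440]
cv2.imwrite('pics/end_crop.png',cv2.resize(a,None,fx=3,fy=3,interpolation=cv2.INTER_CUBIC))
print(robot.get_obs()['time'],robot.get_obs()['grip_width'],robot.get_obs()['position'])
E
```

```text
spool 174 (array([ 436.4, -356.1]), array([41.5, 38. ]), 58.9) [0.0564 0.0679 0.0738]
jar 329 (array([ 426.4, -252.5]), array([59.1, 56.4]), 29.8) [0.0598 0.0719 0.0771]
carton 339 (array([ 530.2, -241.9]), array([63.6, 63.3]), 4.9) [0.0393 0.0435 0.0495]
anvil 246 (array([ 539.5, -346.1]), array([37.9, 69.3]), 1.2) [0.0384 0.044  0.0494]
jarbig 194 (array([589. , 350.5]), array([66.4, 70.2]), 11.5) [0.0849 0.0903 0.0956]
cartonbig 384 (array([431.4,  75.1]), array([93. , 63.2]), 81.3) [0.0384 0.0422 0.0477]
27.8 0.0522472341935113 [ 0.52372608 -0.14659118  0.2644561 ]
```

View pics/end_crop.png

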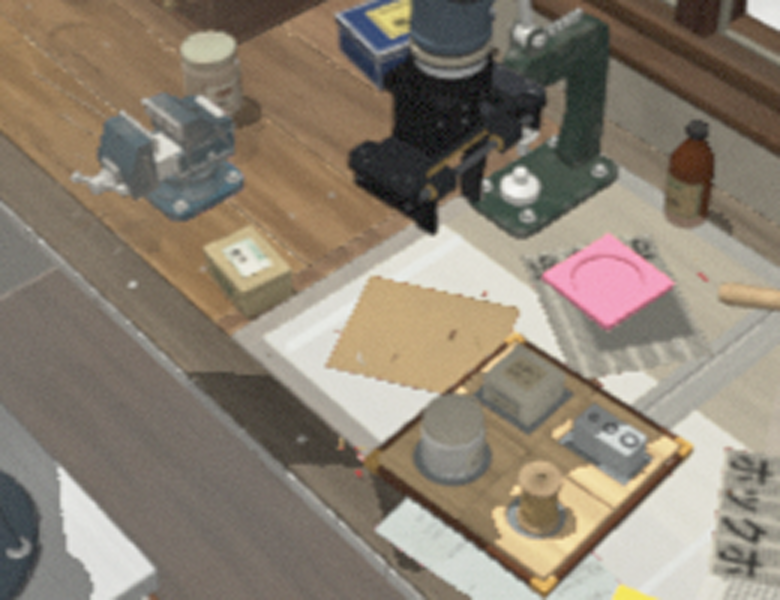

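All four parts are in the tray: jar at (452,440), carton at (523,385), anvil at (610,440) and spool at (540,500). Their tops are at the seated heights, and the big jar and big carton haven't moved. Handing in.

```bash
python3 -c "
from rig import robot
print(robot.hand_in())"
```

```text
the job is handed in; nothing more can be done
None
```

I put the spool, short jar, small carton and anvil block upright and fully down in their recesses, left the tall jar and large carton standing where they were, and handed the job in at about 28 s.

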